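Switch off the stirring position that was left on

ROBOT

A 6-joint arm with a two-finger parallel gripper is mounted at the origin on the work surface. World frame = base frame: x ahead of the robot, y to its left, z up, the work surface at z = 0. Lengths are in m, angles in rad, forces in N, time in s.
With the tool pointing down it reaches from about 0.35 to 0.85 m from the base axis. Payload 8.1 kg.
Tool frame: the origin (TCP) lies between the finger pads; the fingertips stand 11 mm ahead of it and the grasp point (between the pads) lies 8 mm behind it (robot.tips_ahead is the distance from the TCP to the fingertips, in m); z points along the fingers, y is the line along which they close (so a half turn about z gives the same grasp; the last joint's range is limited). The gripper opens to 93 mm and grips with 3 to 60 N. Pads are 15 mm wide; open, the fingers measure 128 mm over their backs; the gripper's body (75 mm by 188 mm) begins 65 mm behind the grasp point.
Start: joints at [-1.351, 0.13, 1.488, -0, 1.523, -0.085], TCP at [0.18, -0.572, 0.194] pointing down, gripper open.
Joint ranges: [-2.96, 2.96], [-0.89, 2.26], [0.02, 2.5], [-1.34, 4.48], [0, 2.73], [-2.66, 2.66]. Speed limits (rad/s): [2.39, 2.39, 2.79, 3.14, 3.14, 3.14].

INTERFACE

Orientations are given as a rotation vector (axis times angle).
In Python, from plant import robot gives the robot as it stands. The module is installed in compiled form; this text tells all that it offers.
- The arm moves only by the tool move_arm, never from a script. Its argument "deltas" is one flat list of numbers, 7 for each row, row after row: the shift along the tool's x, y, z in m, then the turn, a rotation vector about the tool's x, y, z in rad, then the opening, from 0 (shut) to 1 (fully open). A call has 1 to 12 rows; each row is the pose to reach, as a shift and turn from the pose commanded when the call began, along the tool's axes at that moment; what a row does not reach only later rows make up. A row lasts 1/8 s, in which the tool goes at most 62.5 mm and 10.7 degrees, less where a joint would pass 70% of its speed; a pose out of reach is approached as far as the arm can. A call with a gripper value outside its range is refused whole. The fingers move at their own pace and stop on an object; "squeeze" is the grip in N (left out, the last holds). Time passes only in rows, so rows that repeat a pose let the fingers close. It gives the time, the measured TCP pose, the force, the opening and the grip force at its end, in the units of the state.
- robot.read_state(): the state, without advancing time (a new reading comes with each control period).
- robot.read_camera(name): name is "side" or "top" or "wrist"; returns (picture, depth): 420x560x3 uint8, red, green, blue; 420x560 float32, m along the optical axis (not along the pixel's ray), 0 where there is no reading.
- robot.camera_model(name): a dict with "K" (3x3 intrinsics, pixels), "R" (3x3) and "t" (3): a world point X has camera coordinates R X + t; the wrist camera has in their place "tool_from_camera" (4x4, takes a point from camera to tool coordinates, whose origin is the TCP and whose axes are the flange's). Camera axes: x right, y down, z forward; pixel columns grow to the right and rows downward; lengths in m; the calibration is good to about 2 mm. A picture is of the moment at which its call begins: read the wrist's pose just before it. camera_model takes no time and is no camera call.
- robot.close_job(): hands the job in; it is judged then, once.
Trained networks look in the newest picture that a camera, given by its name, has taken for a name from the list of things; names that differ only in an ending like _2 or _b are one class to them, and where a whole thing is asked for, a point or a joint stands for the part that bears it (a point fixed in the world has none). Each returns a list of dicts, best first, with "confidence" (0 to 1); they miss things now and then, are a little off and sometimes report something else, mostly with a low value. They report only what shows in the picture. A call takes as long as a camera call.
- robot.recognise(camera, label): "uv" ([column, row] in pixels, amid what is visible of it).
The state is a dict: "t": time; "q": joint angles; "dq": joint speeds; "joint_torque": joint torques, N m; "tool_pos": TCP position; "orientation": TCP orientation; "force": force on the tool from outside, world axes, zero at the start; "wrist_torque": the same for the moment, N m; "opening": finger opening in m; "gripper_force": force on a finger pad.
Only numpy, scipy, OpenCV 4.12 (cv2) and the standard library are available. Lean on these libraries where they do the work, as an engineer would, in place of code of your own. Each camera call takes 0.05 s, during which the arm holds its last target. There are 200 camera calls.

TASK

One position of the four-position magnetic stirrer was left on: its key is latched down. With the fingertips, starting at the key next to the round dial and going along the row, tap each of the four keys lightly to feel which one is latched, without releasing it yet and without pushing a raised key in; when all four have been tapped, press the latched key right in and let go, so that it springs up and all four keys stand raised. Pick nothing up, and leave the vials, the beaker and everything else where they stand.

Things in the scene. Friction and masses are not known exactly. Their poses are not given: they have to be found in the camera images.
- stirrer: White stirrer fixed to the table, 250 (x) x 320 (y) mm; origin at the centre of its underside, z up, turned up to 0.3 rad either way. Front part (x -125 to -15 mm, robot's side): flat panel 45 mm high with four identical white keys, 34 (x) x 28 (y) mm, at x -75, y +75, +25, -25, -75 mm (key1 to key4). Rear part (x -20 to +125 mm): steel plate 66 mm high; vials and beaker stand on it.
- dial (a point): Top centre of the round black dial at the +y end of the key row, beside key1: 30 mm wide, its top 61 mm above the table, 59 mm from key1's centre. Not to be used, it only marks the end of the row.
- key1_top (a point): Centre of the top of key 1 (first key, next to the dial); moves with the key. Height over the table: 59 mm raised, about 54.8 latched, 50 at the bottom stop. Axes as the stirrer's. Just one of the four keys is latched at the start; a raised key must not be pushed in more than 6.5 mm (8 N).
- key1 (a joint): How far key 1 is pressed in, m: 0 raised, about 0.0042 latched, 0.009 bottom stop. Raised, it starts to move at 2.5 N and gives 1 mm per further 0.8 N (6 N at 4.5 mm). Latched, it does not give below 6 N; pressing it to 8.5 mm or the stop (about 10 N) and letting it come up frees it; it may come free from 6 mm on.
- key2_top (a point): Centre of the top of key 2 (second key); moves with the key. Height over the table: 59 mm raised, about 54.8 latched, 50 at the bottom stop. Axes as the stirrer's. Just one of the four keys is latched at the start; a raised key must not be pushed in more than 6.5 mm (8 N).
- key2 (a joint): How far key 2 is pressed in, m: 0 raised, about 0.0042 latched, 0.009 bottom stop. Raised, it starts to move at 2.5 N and gives 1 mm per further 0.8 N (6 N at 4.5 mm). Latched, it does not give below 6 N; pressing it to 8.5 mm or the stop (about 10 N) and letting it come up frees it; it may come free from 6 mm on.
- key3_top (a point): Centre of the top of key 3 (third key); moves with the key. Height over the table: 59 mm raised, about 54.8 latched, 50 at the bottom stop. Axes as the stirrer's. Just one of the four keys is latched at the start; a raised key must not be pushed in more than 6.5 mm (8 N).
- key3 (a joint): How far key 3 is pressed in, m: 0 raised, about 0.0042 latched, 0.009 bottom stop. Raised, it starts to move at 2.5 N and gives 1 mm per further 0.8 N (6 N at 4.5 mm). Latched, it does not give below 6 N; pressing it to 8.5 mm or the stop (about 10 N) and letting it come up frees it; it may come free from 6 mm on.
- key4_top (a point): Centre of the top of key 4 (fourth key); moves with the key. Height over the table: 59 mm raised, about 54.8 latched, 50 at the bottom stop. Axes as the stirrer's. Just one of the four keys is latched at the start; a raised key must not be pushed in more than 6.5 mm (8 N).
- key4 (a joint): How far key 4 is pressed in, m: 0 raised, about 0.0042 latched, 0.009 bottom stop. Raised, it starts to move at 2.5 N and gives 1 mm per further 0.8 N (6 N at 4.5 mm). Latched, it does not give below 6 N; pressing it to 8.5 mm or the stop (about 10 N) and letting it come up frees it; it may come free from 6 mm on.
- vial_a: amber capped vial, 28 mm wide, 46 mm tall, standing on the stirrer's steel plate; origin at the centre of its underside, z up. Leave it alone.
- vial_b: clear capped vial, 28 mm wide, 46 mm tall, standing on the stirrer's steel plate; origin at the centre of its underside, z up. Leave it alone.
- beaker: small open beaker, 40 mm wide, 45 mm tall, standing on the stirrer's steel plate; origin at the centre of its underside, z up. Leave it alone.
- reagent: amber reagent bottle, 60 mm wide, 120 mm tall, on the table; origin at the centre of its underside, z up. Leave it alone.
- tip_box: box of pipette tips, 120 x 80 x 70 mm tall, on the table; origin at the centre of its underside, z up. Leave it alone.
- pipette: pipette lying on the table along its x, 270 mm long (x -130 to +134 mm), 24 mm wide, 22 mm high; origin on its underside, z up. Leave it alone.
- jar: small jar, 48 mm wide, 60 mm tall, on the table; origin at the centre of its underside, z up. Leave it alone.

How it is judged:
On the way, in this order (a step that is already met when the one before it is completed fails the run):
1. the first key, next to the dial is touched by the fingers while the latched key has not yet been released (contact force between the fingers and key1_c0 above 0.5 N and not ((distance of key1_top from where it was at the start of the episode above 0.003 m and value of joint key1 below 0.0015 m) or (distance of key2_top from where it was at the start of the episode above 0.003 m and value of joint key2 below 0.0015 m) or (distance of key3_top from where it was at the start of the episode above 0.003 m and value of joint key3 below 0.0015 m) or (distance of key4_top from where it was at the start of the episode above 0.003 m and value of joint key4 below 0.0015 m))).
2. the second key is touched by the fingers while the latched key has not yet been released (contact force between the fingers and key2_c0 above 0.5 N and not ((distance of key1_top from where it was at the start of the episode above 0.003 m and value of joint key1 below 0.0015 m) or (distance of key2_top from where it was at the start of the episode above 0.003 m and value of joint key2 below 0.0015 m) or (distance of key3_top from where it was at the start of the episode above 0.003 m and value of joint key3 below 0.0015 m) or (distance of key4_top from where it was at the start of the episode above 0.003 m and value of joint key4 below 0.0015 m))).
3. the third key is touched by the fingers while the latched key has not yet been released (contact force between the fingers and key3_c0 above 0.5 N and not ((distance of key1_top from where it was at the start of the episode above 0.003 m and value of joint key1 below 0.0015 m) or (distance of key2_top from where it was at the start of the episode above 0.003 m and value of joint key2 below 0.0015 m) or (distance of key3_top from where it was at the start of the episode above 0.003 m and value of joint key3 below 0.0015 m) or (distance of key4_top from where it was at the start of the episode above 0.003 m and value of joint key4 below 0.0015 m))).
4. the fourth key is touched by the fingers while the latched key has not yet been released (contact force between the fingers and key4_c0 above 0.5 N and not ((distance of key1_top from where it was at the start of the episode above 0.003 m and value of joint key1 below 0.0015 m) or (distance of key2_top from where it was at the start of the episode above 0.003 m and value of joint key2 below 0.0015 m) or (distance of key3_top from where it was at the start of the episode above 0.003 m and value of joint key3 below 0.0015 m) or (distance of key4_top from where it was at the start of the episode above 0.003 m and value of joint key4 below 0.0015 m))).
5. the key that was latched has sprung up (((distance of key1_top from where it was at the start of the episode above 0.003 m and value of joint key1 below 0.0015 m) or (distance of key2_top from where it was at the start of the episode above 0.003 m and value of joint key2 below 0.0015 m) or (distance of key3_top from where it was at the start of the episode above 0.003 m and value of joint key3 below 0.0015 m) or (distance of key4_top from where it was at the start of the episode above 0.003 m and value of joint key4 below 0.0015 m))), for 0.1 s.
At the end, for the whole second after the job is handed in: All four keys stand raised (within 1.5 mm), the one that was latched has been released, and the vials, beaker and other loose things stand at rest within 15 mm of where they were (value of joint each of key1, key2, key3, key4 below 0.0015 m and ((distance of key1_top from where it was at the start of the episode above 0.003 m and value of joint key1 below 0.0015 m) or (distance of key2_top from where it was at the start of the episode above 0.003 m and value of joint key2 below 0.0015 m) or (distance of key3_top from where it was at the start of the episode above 0.003 m and value of joint key3 below 0.0015 m) or (distance of key4_top from where it was at the start of the episode above 0.003 m and value of joint key4 below 0.0015 m)) and distance of each of vial_a, vial_b, beaker, reagent, tip_box, pipette, jar from where it was at the start of the episode below 0.015 m and linear speed of each of vial_a, vial_b, beaker, reagent, tip_box, pipette, jar below 0.02 m/s); the robot touches nothing.
It fails at once if a raised key is pushed in more than 6.5 mm (pressed in, not just tapped) (distance of any of key1_top, key2_top, key3_top, key4_top from where it was at the start of the episode above 0.0065 m).
It fails at once if a vial, the beaker or another loose thing is lifted, carried, shifted by more than 15 mm, or tipped over (distance of any of vial_a, vial_b, beaker, reagent, tip_box, pipette, jar from where it was at the start of the episode above 0.015 m or angle between any of vial_a, vial_b, beaker, reagent, tip_box, pipette, jar's own z axis and vertical above 0.5 rad).
It also fails if it takes over 51 s, if anything falls off the work surface, if the arm or the gripper's body presses on something with over 40 N, if the wrist force passes 120 N, or if a joint passes its speed limit or range.

## Working session

There is one attempt and no reset: what is moved stays moved. The work goes in short steps, Python scripts to look and compute and a tool call to move; the robot and the scene stay as the last step left them, time stands still between calls to the robot, and variables do not carry over. Pictures are saved under pics/ and viewed, at most 10 in all, crops included, and the job is handed in when it is done.

Besides the shell and the picture viewer there is one more tool, called after ">>>" as name(argument=value, ...) on one line, values as JSON. move_arm: Moves the arm, as the interface text tells. Its arguments: {"type":"object","properties":{"deltas":{"type":"array","items":{"type":"number"}},"squeeze":{"type":"number"}},"required":["deltas"]}

```bash
mkdir -p pics; cat > h.py <<'E'
import numpy as np, cv2
from scipy.spatial.transform import Rotation as Rn
from plant import robot
def snap(name):
    s=robot.read_state(); img,d=robot.read_camera(name); return s,img,d
def world(name,s,d,uv,depth=None):
    m=robot.camera_model(name); u,v=int(round(uv[0])),int(round(uv[1]))
    w=d[max(0,v-2):v+3,max(0,u-2):u+3]; z=np.median(w[w>0]) if (w>0).any() else np.nan
    p=np.linalg.inv(m["K"])@[uv[0],uv[1],1]*z
    if name=="wrist":
        p=(m["tool_from_camera"]@np.r_[p,1])[:3]
        return Rn.from_rotvec(s["orientation"]).apply(p)+s["tool_pos"]
    return m["R"].T@(p-m["t"])
def save(f,img): cv2.imwrite("pics/"+f,img[:,:,::-1])
E
python3 - <<'E'
from h import *
np.set_printoptions(precision=4,suppress=True)
s,img,d=snap("top"); save("top1.png",img)
print(s["t"],s["tool_pos"],s["orientation"],s["force"])
for l in ["dial","key1_top","key2_top","key3_top","key4_top","stirrer","vial_a","beaker","reagent","jar","tip_box","pipette"]:
    for r in robot.recognise("top",l)[:4]: print(l,round(r["confidence"],2),r["uv"],world("top",s,d,r["uv"]))
print(robot.read_state()["t"])
E
```

```text
0.0 [ 0.18   -0.5717  0.1926] [-3.1034 -0.4767  0.0002] [-0.1792  0.1721 -0.1184]
dial 0.62 [306.4, 197.7] [ 0.5581 -0.0534  0.0609]
key1_top 0.63 [280.7, 216.0] [0.5043 0.0181 0.0586]
key1_top 0.47 [353.3, 178.1] [ 0.6056 -0.1793  0.111 ]
key2_top 0.6 [294.0, 216.6] [ 0.5034 -0.0194  0.0587]
key3_top 0.57 [309.6, 221.4] [ 0.4909 -0.0635  0.0576]
key4_top 0.61 [329.6, 219.8] [ 0.4973 -0.12    0.0541]
stirrer 0.57 [308.3, 197.5] [ 0.5586 -0.0588  0.0618]
stirrer 0.25 [444.2, 277.6] [ 0.3454 -0.4457  0.0215]
vial_a 0.7 [304.7, 199.2] [ 0.5548 -0.0489  0.0554]
vial_a 0.4 [274.1, 166.8] [0.6344 0.0393 0.1057]
beaker 0.59 [296.6, 170.6] [ 0.6342 -0.0241  0.0704]
reagent 0.76 [122.1, 233.3] [0.4391 0.4486 0.103 ]
jar 0.56 [144.9, 150.7] [0.6867 0.4163 0.0609]
jar 0.25 [352.0, 179.7] [ 0.6009 -0.1756  0.1114]
tip_box 0.93 [446.9, 160.4] [ 0.6736 -0.4509  0.0693]
tip_box 0.52 [309.3, 198.8] [ 0.5552 -0.0617  0.0602]
pipette 0.97 [446.3, 284.3] [ 0.3269 -0.4512  0.0204]
pipette 0.3 [293.9, 217.0] [ 0.5023 -0.0191  0.0585]
0.65
```

View pics/top1.png

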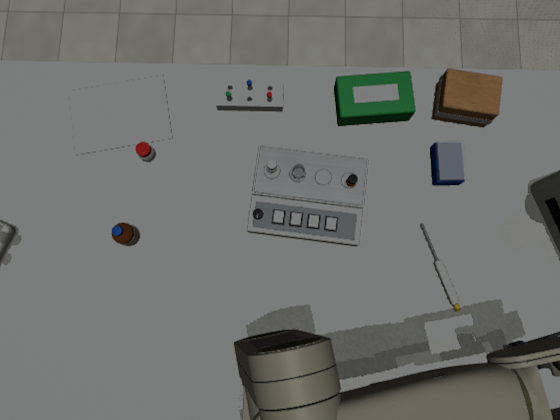

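The top view shows the stirrer mid-picture: dial at (258,214) and keys 1–4 at about (278,217), (296,219), (314,222) and (331,224). The vials and beaker stand behind them on the plate at row ~170.

```bash
python3 - <<'E'
from h import *
np.set_printoptions(precision=4,suppress=True)
s,img,d=snap("top")
P=np.array([world("top",s,d,p) for p in [(258,214),(278,217),(296,219),(314,222),(331,224)]]);print(P)
R=Rn.from_rotvec(s["orientation"]).as_matrix(); print(R)
a=P[4,:2]-P[1,:2]; print("row dir deg",np.degrees(np.arctan2(*a[::-1])), "tool y deg",np.degrees(np.arctan2(R[1,1],R[0,1])))
c=P[1:5].mean(0); c[2]=0.20
print("shift tool", R.T@(c-s["tool_pos"])); print(robot.camera_model("wrist"))
E
```

```text
[[ 0.5082  0.0822  0.0604]
 [ 0.5013  0.0257  0.058 ]
 [ 0.4969 -0.0252  0.0575]
 [ 0.4893 -0.0758  0.0589]
 [ 0.4855 -0.124   0.0539]]
[[ 0.9539  0.3001 -0.    ]
 [ 0.3001 -0.9539  0.    ]
 [-0.     -0.     -1.    ]]
row dir deg -96.04930822010574 tool y deg -72.53584607771279
shift tool [ 0.4555 -0.4044 -0.0063]
{'K': array([[367.0107,   0.    , 278.748 ],
       [  0.    , 367.0107, 203.5084],
       [  0.    ,   0.    ,   1.    ]]), 'tool_from_camera': array([[-0.0014, -0.9567, -0.291 ,  0.0813],
       [ 1.    , -0.0015,  0.0002,  0.0001],
       [-0.0006, -0.291 ,  0.9567, -0.1913],
       [ 0.    ,  0.    ,  0.    ,  1.    ]])}
```

>>> move_arm(deltas=[0.04, -0.04, 0, 0, 0, 0.03, 0, 0.08, -0.08, 0, 0, 0, 0.07, 0, 0.12, -0.12, 0, 0, 0, 0.1, 0, 0.16, -0.16, 0, 0, 0, 0.14, 0, 0.2, -0.2, 0.005, 0, 0, 0.17, 0, 0.245, -0.24, 0.01, 0, 0, 0.21, 0, 0.285, -0.28, 0.015, 0, 0, 0.25, 0, 0.33, -0.32, 0.02, 0, 0, 0.29, 0, 0.37, -0.36, 0.025, 0, 0, 0.33, 0, 0.41, -0.4, 0.03, 0, 0, 0.37, 0, 0.45, -0.44, 0.033, 0, 0, 0.413, 0, 0.484, -0.473, 0.033, 0, 0, 0.413, 0], squeeze=20)

```text
t: 2.2
tool_pos: [0.5004, 0.0263, 0.1606]
orientation: [-3.137, 0.169, -0.0]
force: [-0.0, -0.8, 0.5]
opening: 0.0004
gripper_force: 0.0
```

```bash
python3 - <<'E'
from h import *
np.set_printoptions(precision=4,suppress=True)
s,img,d=snap("wrist"); s2=robot.read_state(); save("w1.png",img)
print(s["t"],s["tool_pos"],s["orientation"],s["force"],s["opening"],abs(s["dq"]).max())
np.savez("w1.npz",img=img,d=d,p=s["tool_pos"],o=s["orientation"])
for i in range(1,5):
    for r in robot.recognise("wrist",f"key{i}_top")[:1]: print(i,round(r["confidence"],2),r["uv"],world("wrist",s,d,r["uv"]))
E
```

```text
2.2 [0.5004 0.0263 0.1606] [-3.137   0.1694 -0.0004] [-0.0363 -0.8094  0.526 ] 0.00044830847352545774 0.7028147617735683
1 0.87 [280.4, 186.3] [0.5074 0.024  0.0596]
2 0.72 [340.2, 184.2] [ 0.5038 -0.0249  0.0596]
3 0.84 [400.3, 189.0] [ 0.4943 -0.0739  0.0593]
4 0.86 [459.4, 189.1] [ 0.4876 -0.1243  0.0552]
```

View pics/w1.png

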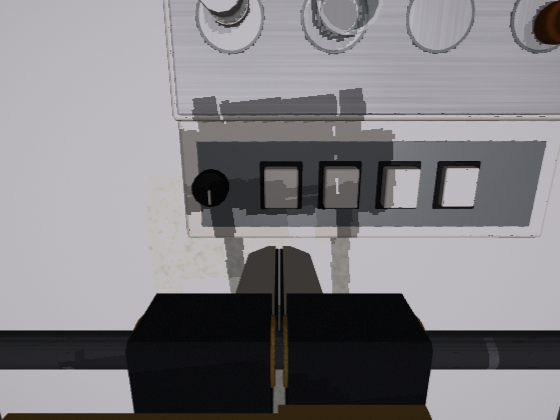

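The wrist view shows the dial at (210,187), keys 1–4 at (281,185), (340,187), (400,188) and (459,188), and the shut fingertips at (279,247). Key 4 looks about 4 mm lower than the others. I'll go down just above key 1 and turn slightly to line up with the row.

>>> move_arm(deltas=[0.0075, 0, 0.03, 0, 0, 0.024, 0, 0.0075, 0, 0.06, 0, 0, 0.024, 0, 0.0075, 0, 0.082, 0, 0, 0.024, 0, 0.0075, 0, 0.082, 0, 0, 0.024, 0, 0.0075, 0, 0.082, 0, 0, 0.024, 0])

```text
t: 3.08
tool_pos: [0.5078, 0.0224, 0.0798]
orientation: [3.135, -0.209, 0.002]
force: [0.1, 0.1, 1.0]
opening: 0.0006
gripper_force: 0.0
```

```bash
python3 - <<'E'
from h import *
np.set_printoptions(precision=4,suppress=True)
s,img,d=snap("wrist"); save("w2.png",img)
R=Rn.from_rotvec(s["orientation"])
print(s["t"],s["tool_pos"],s["orientation"],s["force"],abs(s["dq"]).max())
for i in range(1,5):
    for r in robot.recognise("wrist",f"key{i}_top")[:1]:
        w=world("wrist",s,d,r["uv"]); print(i,round(r["confidence"],2),r["uv"],w,R.inv().apply(w-s["tool_pos"]))
E
```

```text
3.075 [0.5078 0.0224 0.0798] [ 3.1345 -0.2094  0.0021] [0.0819 0.0584 0.9896] 0.015091281308814826
1 0.66 [275.2, 223.1] [0.5124 0.0239 0.0593] [ 0.0044 -0.0021  0.0205]
2 0.68 [356.1, 228.0] [ 0.5026 -0.025   0.0595] [0.0012 0.0477 0.0203]
3 0.58 [436.6, 227.4] [ 0.4962 -0.0742  0.0593] [0.0014 0.0973 0.0205]
4 0.75 [513.0, 226.4] [ 0.4886 -0.1235  0.055 ] [0.0004 0.1472 0.0249]
```

View pics/w2.png

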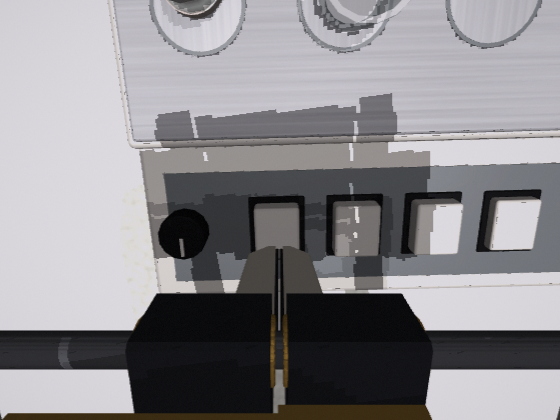

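The fingertips at (279,250) are over key 1, about 9 mm above it and 2 mm to the side. Next is the tap on key 1.

>>> move_arm(deltas=[0.001, -0.002, 0.004, 0, 0, 0, 0, 0.001, -0.002, 0.008, 0, 0, 0, 0, 0.001, -0.002, 0.01, 0, 0, 0, 0, 0.001, -0.002, 0.011, 0, 0, 0, 0, 0.001, -0.002, 0.011, 0, 0, 0, 0])

```text
t: 3.95
tool_pos: [0.5084, 0.0251, 0.0675]
orientation: [-3.135, 0.208, 0.0]
force: [0.8, -0.2, -0.5]
opening: 0.0004
gripper_force: 0.0
```

>>> move_arm(deltas=[0, 0, 0.001, 0, 0, 0, 0, 0, 0, 0.001, 0, 0, 0, 0])

```text
t: 4.2
tool_pos: [0.5086, 0.0251, 0.0667]
orientation: [-3.135, 0.208, -0.0]
force: [0.2, 0.4, 0.4]
opening: 0.0005
gripper_force: 0.0
```

```bash
python3 - <<'E'
from h import *
np.set_printoptions(precision=4,suppress=True)
s,img,d=snap("side"); save("s1.png",img)
print(s["tool_pos"],s["force"],s["wrist_torque"],s["joint_torque"],robot.tips_ahead)
m=robot.camera_model("side")
for n,p in dict(tip=s["tool_pos"]-[0,0,.011],k4=[.4886,-.1235,.055]).items():
    q=m["K"]@(m["R"]@p+m["t"]); print(n,q[:2]/q[2])
s,img,d=snap("wrist"); save("w3.png",img)
E
```

```text
[0.5086 0.0251 0.0667] [0.2055 0.3559 0.4493] [ 0.0459  0.0103 -0.0744] [ -0.0015 -45.1301 -45.9624   0.0081  -0.1039  -0.0001] 0.011
tip [289.8379 232.9243]
k4 [329.6074 208.3755]
```

View pics/s1.png

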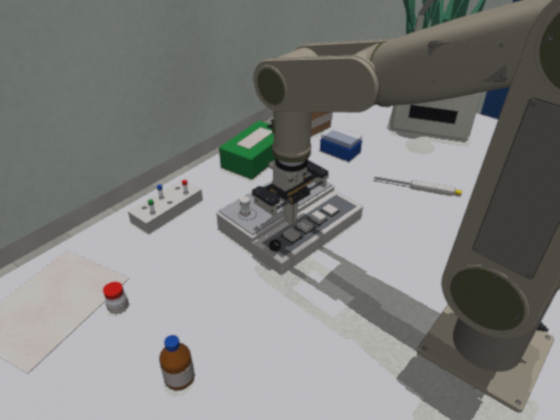

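View pics/w3.png

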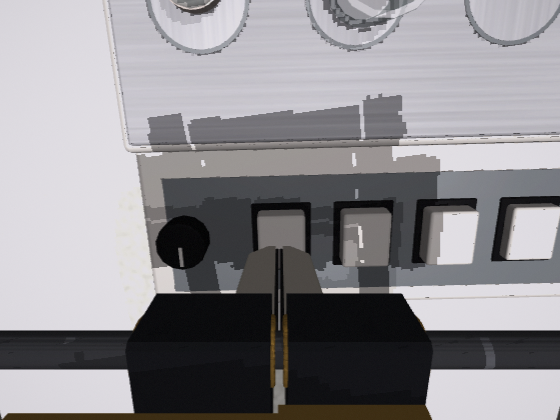

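The side view shows the fingers ending at about (290,222), near key 1 at (292,235). In the wrist view the tips at (280,247) are at the front edge of key 1. There is still no force, so I'll measure from the depth image where the tips are.

```bash
python3 - <<'E'
from h import *
np.set_printoptions(precision=4,suppress=True)
s,img,d=snap("wrist")
R=Rn.from_rotvec(s["orientation"]); print(s["tool_pos"],s["force"])
for u in (262,272,292):
  for v in (215,225,235,242,246,250,255,260,270,280,290):
    m=robot.camera_model("wrist"); z=d[v,u]; p=np.linalg.inv(m["K"])@[u,v,1]*z
    print(u,v,round(float(z),4),(m["tool_from_camera"]@np.r_[p,1])[:3])
s,img,d=snap("side"); cv2.imwrite("pics/s2.png",cv2.resize(img[150:290,200:390,::-1],(760,560),interpolation=cv2.INTER_CUBIC))
E
```

```text
[0.5086 0.0251 0.0667] [ 0.2671  0.4024 -0.066 ]
262 215 0.2121 [ 0.0133 -0.0096  0.0098]
262 225 0.2121 [ 0.0078 -0.0096  0.008 ]
262 235 0.2125 [ 0.0021 -0.0096  0.0067]
262 242 0.214 [-0.0024 -0.0097  0.007 ]
262 246 0.2148 [-0.0049 -0.0097  0.007 ]
262 250 0.1752 [ 0.0091 -0.0079 -0.0302]
262 255 0.1693 [ 0.0093 -0.0077 -0.0362]
262 260 0.1635 [ 0.0097 -0.0074 -0.0422]
262 270 0.1546 [ 0.0096 -0.007  -0.0516]
262 280 0.1472 [ 0.0092 -0.0067 -0.0594]
262 290 0.1388 [ 0.0096 -0.0063 -0.068 ]
272 215 0.2129 [ 0.013  -0.0038  0.0105]
272 225 0.2097 [ 0.0086 -0.0038  0.0058]
272 235 0.2127 [ 0.002  -0.0038  0.0069]
272 242 0.2142 [-0.0025 -0.0039  0.0071]
272 246 0.1786 [ 0.0096 -0.0032 -0.0264]
272 250 0.1759 [ 0.0088 -0.0032 -0.0295]
272 255 0.1693 [ 0.0094 -0.003  -0.0362]
272 260 0.1649 [ 0.0091 -0.003  -0.0409]
272 270 0.1561 [ 0.0089 -0.0028 -0.0502]
272 280 0.1464 [ 0.0095 -0.0026 -0.0601]
272 290 0.1383 [ 0.0099 -0.0025 -0.0684]
292 215 0.2113 [0.0135 0.0077 0.009 ]
292 225 0.2114 [0.008  0.0077 0.0073]
292 235 0.2144 [0.0013 0.0078 0.0085]
292 242 0.2134 [-0.0022  0.0078  0.0064]
292 246 0.2142 [-0.0047  0.0078  0.0065]
292 250 0.1761 [ 0.0087  0.0064 -0.0293]
292 255 0.1693 [ 0.0093  0.0062 -0.0362]
292 260 0.1638 [ 0.0095  0.006  -0.0419]
292 270 0.1554 [ 0.0092  0.0057 -0.0508]
292 280 0.1469 [ 0.0093  0.0054 -0.0597]
292 290 0.1381 [ 0.01    0.005  -0.0687]
```

View pics/s2.png

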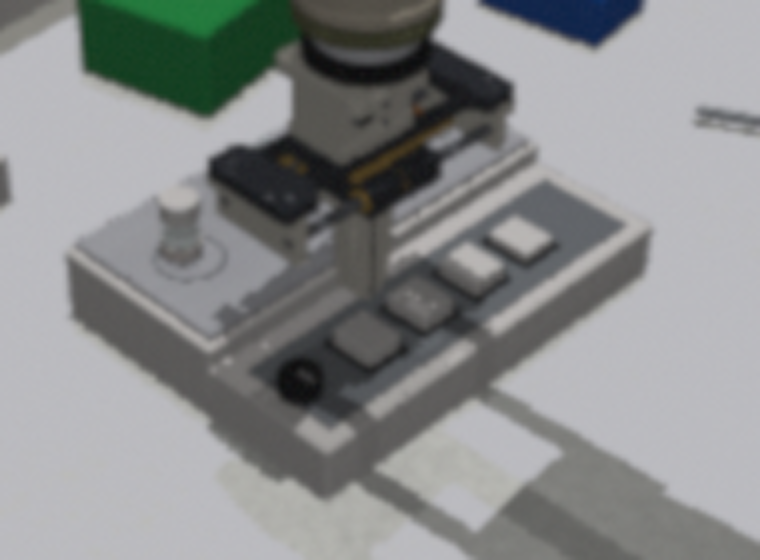

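The crop shows the fingertip at (360,290), clearly above key 1 at (365,335). The depth image agrees: the fingers end about 27 mm behind the TCP, not 11 mm ahead, so they are still ~33 mm above the key. I'll go down 26 mm and measure again.

>>> move_arm(deltas=[0, 0, 0.009, 0, 0, 0, 0, 0, 0, 0.018, 0, 0, 0, 0, 0, 0, 0.026, 0, 0, 0, 0, 0, 0, 0.026, 0, 0, 0, 0])

```text
t: 4.9
tool_pos: [0.5075, 0.0252, 0.0393]
orientation: [3.135, -0.207, -0.004]
force: [-0.5, 0.2, -0.5]
opening: 0.0002
gripper_force: 0.0
```

```bash
python3 - <<'E'
from h import *
np.set_printoptions(precision=4,suppress=True)
s,img,d=snap("wrist"); save("w4.png",img)
R=Rn.from_rotvec(s["orientation"]); print(s["tool_pos"],s["force"])
m=robot.camera_model("wrist")
for u in (265,279,293):
  for v in (200,220,230,236,240,244,248,252,260):
    z=d[v,u]; p=np.linalg.inv(m["K"])@[u,v,1]*z
    print(u,v,(m["tool_from_camera"]@np.r_[p,1])[:3])
E
```

```text
[0.5075 0.0252 0.0393] [-0.4533  0.1798 -0.4755]
265 200 [ 0.0272 -0.0071 -0.007 ]
265 220 [ 0.0165 -0.0072 -0.0081]
265 230 [ 0.0143 -0.0069 -0.017 ]
265 236 [ 0.0121 -0.0068 -0.0197]
265 240 [ 0.01   -0.0068 -0.0199]
265 244 [ 0.0078 -0.0069 -0.0199]
265 248 [ 0.0096 -0.0065 -0.029 ]
265 252 [ 0.0093 -0.0064 -0.0328]
265 260 [ 0.0089 -0.0061 -0.0406]
279 200 [ 0.0272  0.0002 -0.007 ]
279 220 [ 0.0163  0.0002 -0.0075]
279 230 [ 0.0147  0.0002 -0.0182]
279 236 [ 0.0125  0.0002 -0.0208]
279 240 [ 0.0098  0.0002 -0.0195]
279 244 [ 0.0078  0.0002 -0.0198]
279 248 [ 0.0058  0.0002 -0.0202]
279 252 [ 0.0076  0.0002 -0.0292]
279 260 [ 0.0055  0.0002 -0.0334]
293 200 [ 0.027   0.0076 -0.0064]
293 220 [ 0.0163  0.0077 -0.0075]
293 230 [ 0.0149  0.0073 -0.0186]
293 236 [ 0.0123  0.0072 -0.0202]
293 240 [ 0.01    0.0073 -0.02  ]
293 244 [ 0.0079  0.0073 -0.0202]
293 248 [ 0.0092  0.007  -0.0281]
293 252 [ 0.0092  0.0068 -0.0326]
293 260 [ 0.009   0.0065 -0.0408]
```

View pics/w4.png

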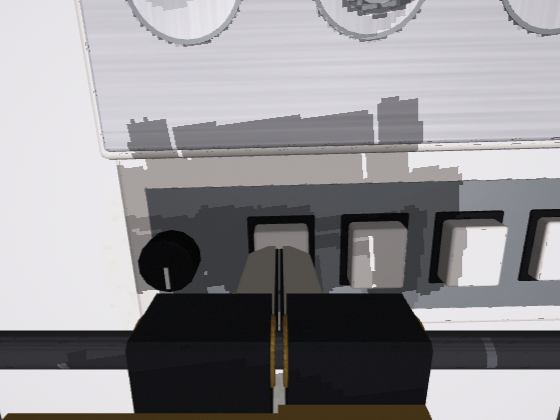

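The wrist view shows the tips at (280,247) over key 1, which spans u 254–309 and is centred. The remaining gap is about 7.5 mm.

>>> move_arm(deltas=[0, 0, 0.004, 0, 0, 0, 0, 0, 0, 0.007, 0, 0, 0, 0, 0, 0, 0.007, 0, 0, 0, 0])

```text
t: 5.32
tool_pos: [0.5088, 0.0251, 0.0339]
orientation: [-3.135, 0.208, -0.001]
force: [-0.3, 0.1, 2.0]
opening: 0.0003
gripper_force: 1.3
```

>>> move_arm(deltas=[0, 0, 0.001, 0, 0, 0, 0, 0, 0, 0.001, 0, 0, 0, 0])

```text
t: 5.58
tool_pos: [0.5088, 0.0251, 0.0329]
orientation: [-3.135, 0.207, -0.001]
force: [0.0, -0.2, 3.5]
opening: 0.0004
gripper_force: 1.7
```

Key 1 gives softly: contact at z≈0.034, 3.5 N about 1 mm in, so it is raised. On to key 2.

>>> move_arm(deltas=[0, 0, -0.015, 0, 0, 0, 0, 0, 0.025, -0.015, 0, 0, 0, 0, 0, 0.05, -0.015, 0, 0, 0, 0, 0, 0.05, -0.015, 0, 0, 0, 0, 0, 0.05, -0.006, 0, 0, 0, 0, 0, 0.05, -0.001, 0, 0, 0, 0, 0, 0.05, 0, 0, 0, 0, 0, 0, 0.05, 0, 0, 0, 0, 0])

```text
t: 6.58
tool_pos: [0.5018, -0.0238, 0.0327]
orientation: [-3.134, 0.207, 0.001]
force: [-1.6, 0.9, 3.8]
opening: 0.0007
gripper_force: 1.8
```

Key 2 touched, 3.8 N at the same depth, so it is raised. Next is key 3.

>>> move_arm(deltas=[0, 0, -0.015, 0, 0, 0, 0, 0, 0.025, -0.015, 0, 0, 0, 0, 0, 0.05, -0.015, 0, 0, 0, 0, 0, 0.05, -0.015, 0, 0, 0, 0, 0, 0.05, -0.006, 0, 0, 0, 0, 0, 0.05, -0.001, 0, 0, 0, 0, 0, 0.05, 0, 0, 0, 0, 0, 0, 0.05, 0, 0, 0, 0, 0])

```text
t: 7.58
tool_pos: [0.4952, -0.0734, 0.0327]
orientation: [-3.134, 0.207, 0.001]
force: [-2.1, 2.8, 3.2]
opening: 0.0005
gripper_force: 1.8
```

Key 3 touched, 3.2 N, raised. Key 4 next: same depth first, then lower.

>>> move_arm(deltas=[0, 0, -0.015, 0, 0, 0, 0, 0, 0.025, -0.015, 0, 0, 0, 0, 0, 0.05, -0.015, 0, 0, 0, 0, 0, 0.05, -0.015, 0, 0, 0, 0, 0, 0.05, -0.006, 0, 0, 0, 0, 0, 0.05, 0, 0, 0, 0, 0, 0, 0.05, 0, 0, 0, 0, 0])

```text
t: 8.45
tool_pos: [0.488, -0.1226, 0.0315]
orientation: [-3.134, 0.206, 0.003]
force: [-0.2, -0.0, -0.5]
opening: 0.0005
gripper_force: 0.0
```

>>> move_arm(deltas=[0, 0, 0.0015, 0, 0, 0, 0, 0, 0, 0.0025, 0, 0, 0, 0, 0, 0, 0.0025, 0, 0, 0, 0])

```text
t: 8.82
tool_pos: [0.4888, -0.1235, 0.0302]
orientation: [3.135, -0.207, 0.0]
force: [-0.5, -0.6, 0.5]
opening: 0.0001
gripper_force: 0.0
```

>>> move_arm(deltas=[0, 0, 0.001, 0, 0, 0, 0, 0, 0, 0.001, 0, 0, 0, 0])

```text
t: 9.07
tool_pos: [0.489, -0.1236, 0.0297]
orientation: [3.135, -0.208, 0.001]
force: [-2.0, 0.9, 5.3]
opening: 0.0003
gripper_force: 2.7
```

>>> move_arm(deltas=[0, 0, 0.0005, 0, 0, 0, 0, 0, 0, 0.0005, 0, 0, 0, 0])

```text
t: 9.32
tool_pos: [0.4891, -0.1237, 0.0294]
orientation: [3.135, -0.208, 0.001]
force: [-1.8, 1.2, 7.0]
opening: 0.0006
gripper_force: 3.1
```

Key 4 is latched: it stands 4 mm lower and is stiff (7 N with hardly any give). All four are tapped, so I'll press it in.

>>> move_arm(deltas=[0, 0, 0.002, 0, 0, 0, 0, 0, 0, 0.004, 0, 0, 0, 0, 0, 0, 0.0055, 0, 0, 0, 0, 0, 0, 0.0055, 0, 0, 0, 0, 0, 0, 0.0055, 0, 0, 0, 0])

```text
t: 9.95
tool_pos: [0.4895, -0.1238, 0.0252]
orientation: [3.134, -0.207, 0.002]
force: [-8.5, 2.6, 16.9]
opening: 0.0001
gripper_force: 8.6
```

The force is 17 N, so it is at the stop. Now I'll lift well clear.

>>> move_arm(deltas=[0, 0, -0.003, 0, 0, 0, 0, 0, 0, -0.01, 0, 0, 0, 0, 0, 0, -0.04, 0, 0, 0, 0, 0, 0, -0.08, 0, 0, 0, 0, 0, 0, -0.12, 0, 0, 0, 0, 0, 0, -0.12, 0, 0, 0, 0, 0, 0, -0.12, 0, 0, 0, 0])

```text
t: 10.82
tool_pos: [0.4885, -0.1235, 0.1426]
orientation: [-3.135, 0.208, 0.001]
force: [-1.0, 0.0, -0.3]
opening: 0.0004
gripper_force: 0.0
```

```bash
python3 - <<'E'
from h import *
np.set_printoptions(precision=4,suppress=True)
s,img,d=snap("wrist"); save("w5.png",img)
print(s["t"],s["tool_pos"],s["force"])
for i in range(1,5):
    for r in robot.recognise("wrist",f"key{i}_top")[:1]: print(i,round(r["confidence"],2),r["uv"],world("wrist",s,d,r["uv"]))
E
```

```text
10.825 [ 0.4885 -0.1235  0.1426] [-1.0497  0.0105 -0.3344]
1 0.77 [94.0, 200.6] [0.5078 0.0194 0.0589]
2 0.76 [153.6, 199.7] [ 0.5024 -0.027   0.0591]
3 0.65 [221.8, 200.4] [ 0.4948 -0.0797  0.0593]
4 0.98 [281.8, 199.1] [ 0.4896 -0.1262  0.0593]
```

View pics/w5.png

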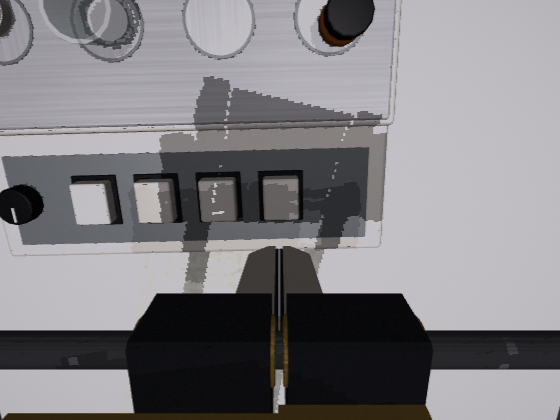

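All four keys, at (93,202), (154,200), (219,199) and (281,198), now stand at about 59 mm. The vials and beaker look undisturbed and the arm is clear, so I'm handing in.

```bash
python3 -c "
from plant import robot
print(robot.close_job())"
```

```text
the job is handed in; nothing more can be done
None
```

I tapped all four keys in order from the dial; key 4 was the latched one, I pressed it to the stop and it sprang up, all four measured raised (about 59 mm), and I handed the job in (no verdict was returned).

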